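# Put the dry charms away and turn the plaque to face the customers

## Task

The painted charms on the cork drying board are dry: tip the bin of the small cabinet out, put all of them in it while it is out, then push the bin back until it clicks home. On the display stand one of the two plaques shows its bare back to the customers, who are across the table from the robot: turn it over so that both plaques stand in the groove with their painted faces to the customers. Leave the other things on the table where they are, and upright.

Things in the scene. Friction and masses are not known exactly. Their poses are not given: they have to be found in the camera images.
- bin (a joint): tilt of the bin: 0 home (clicked), 0.8 rad fully tipped out towards the robot, against its stop. Turns about a level pivot at its bottom front edge (bin_hinge). A ball catch holds it at home: 8 to 12 N at the lip frees it or clicks it in; not clicked, it stands out by more than 0.03 rad. Elsewhere a stiff pivot (about 1.5 N at the lip) lets it stay where it is left
- bin_lip (a point): middle of the top edge of the bin's front panel, centre of its thickness. The pale wooden panel is 12 thick, 210 wide, 163 high from the pivot; at home its top stands 44 above the cabinet's roof, so fingers can go down behind it or pinch it. Axes turn with the bin: at home x points into the cabinet, z up
- bin_in (a point): centre of the bin's inner floor; axes as bin_lip. The inside is 168 wide (y), 86 deep (x, panel's back face 45 before this point); back wall 45 high, side walls 45 high at the back half, 88 at the front half. At home the roof covers it; tipped out, panel and floor form a V open upward in front of the cabinet
- bin_hinge (a point): middle of the pivot line, on the cabinet's front plane, 20 above the table; x points into the cabinet, y along the pivot, z up, fixed. At bin angle a the panel's back top edge lies 163 sin(a) along -x and 163 cos(a) up from it. The dark cabinet reaches 120 behind this line, 110 to either side, roof top 139 above the table
- board: cork drying board 220 (x) x 220 (y) x 6 thick, fixed, origin at the centre of its underside
- charm0: pointed pale wooden charm with black strokes on top, lying flat; 60 long (its x, point at +x), 34 wide (its y), 14 thick, 30 g; origin at the centre of the underside. Three to five are present; the others are absent (None from the start)
- charm1: pointed pale wooden charm with black strokes on top, lying flat; 60 long (its x, point at +x), 34 wide (its y), 14 thick, 30 g; origin at the centre of the underside. Three to five are present; the others are absent (None from the start)
- charm2: pointed pale wooden charm with black strokes on top, lying flat; 60 long (its x, point at +x), 34 wide (its y), 14 thick, 30 g; origin at the centre of the underside. Three to five are present; the others are absent (None from the start)
- charm3: pointed pale wooden charm with black strokes on top, lying flat; 60 long (its x, point at +x), 34 wide (its y), 14 thick, 30 g; origin at the centre of the underside. Three to five are present; the others are absent (None from the start)
- charm4: pointed pale wooden charm with black strokes on top, lying flat; 60 long (its x, point at +x), 34 wide (its y), 14 thick, 30 g; origin at the centre of the underside. Three to five are present; the others are absent (None from the start)
- stand_groove (a point): bottom centre of the display stand's groove, 26 above the table. x points level across the stand to the customers, y along the groove (250 long), z up. Dark wooden stand, fixed. Ledge and back rest lean back: a plaque on the ledge leans 0.35 rad, its top towards -x. Back rest 10 thick, 56 high along the plaque; front lip 9 high; 18 between them
- customer_side (a point): a point 150 in front of the stand's groove, on the customers' side (nothing to see there)
- plaque_turned: wooden plaque 80 wide (y) x 110 high (z) x 12 thick (x), 70 g, upright in the stand's groove. Origin at the centre of its bottom edge; +x is out of its painted face (red gate, black roof bar and line); the other face is bare wood. At the start this one shows its bare face to the customers; its place in the groove (left or right) varies
- plaque_shown: wooden plaque 80 wide (y) x 110 high (z) x 12 thick (x), 70 g, upright in the stand's groove. Origin at the centre of its bottom edge; +x is out of its painted face (red gate, black roof bar and line); the other face is bare wood. At the start this one already shows its painted face to the customers
- torii: orange toy torii gate, 126 wide, 112 high, standing; bystander; sizes in mm, origin at the centre of its underside
- inkstone: dark open ink stone 110 x 65 x 22; bystander; sizes in mm, origin at the centre of its underside
- paperweight: brass bar 30 x 120 x 16; bystander; sizes in mm, origin at the centre of its underside
- teacup: blue cup 72 across, 70 high; bystander; sizes in mm, origin at the centre of its underside
- water_bowl: white bowl 84 across, 35 high; bystander; sizes in mm, origin at the centre of its underside
- brush_rest: white block 20 x 70 x 14; bystander; sizes in mm, origin at the centre of its underside
Mind the look-alikes: they are no part of the job. Leave any blue or orange look-alike of the charm2 alone. What is shaped like the plaque_shown but pink is not meant.

How it is judged:
On the way, in this order (a step that is already met when the one before it is completed fails the run):
1. the bin is tipped out (value of joint bin above 0.6 rad), for 0.2 s.
2. all charms lie in the tipped-out bin (value of joint bin above 0.4 rad and x of charm0 in the frame of bin_in between -0.06 and 0.055 m and y of charm0 in the frame of bin_in between -0.088 and 0.088 m and z of charm0 in the frame of bin_in between -0.01 and 0.09 m and x of charm1 in the frame of bin_in between -0.06 and 0.055 m and y of charm1 in the frame of bin_in between -0.088 and 0.088 m and z of charm1 in the frame of bin_in between -0.01 and 0.09 m and x of charm2 in the frame of bin_in between -0.06 and 0.055 m and y of charm2 in the frame of bin_in between -0.088 and 0.088 m and z of charm2 in the frame of bin_in between -0.01 and 0.09 m and x of charm3 in the frame of bin_in between -0.06 and 0.055 m and y of charm3 in the frame of bin_in between -0.088 and 0.088 m and z of charm3 in the frame of bin_in between -0.01 and 0.09 m and x of charm4 in the frame of bin_in between -0.06 and 0.055 m and y of charm4 in the frame of bin_in between -0.088 and 0.088 m and z of charm4 in the frame of bin_in between -0.01 and 0.09 m and contact force between the fingers and charm0 below 0.2 N and contact force between the fingers and charm1 below 0.2 N and contact force between the fingers and charm2 below 0.2 N and contact force between the fingers and charm3 below 0.2 N and contact force between the fingers and charm4 below 0.2 N), for 0.3 s.
3. the bin has clicked home with the charms in it (value of joint bin below 0.03 rad and x of charm0 in the frame of bin_in between -0.06 and 0.055 m and y of charm0 in the frame of bin_in between -0.088 and 0.088 m and z of charm0 in the frame of bin_in between -0.01 and 0.09 m and x of charm1 in the frame of bin_in between -0.06 and 0.055 m and y of charm1 in the frame of bin_in between -0.088 and 0.088 m and z of charm1 in the frame of bin_in between -0.01 and 0.09 m and x of charm2 in the frame of bin_in between -0.06 and 0.055 m and y of charm2 in the frame of bin_in between -0.088 and 0.088 m and z of charm2 in the frame of bin_in between -0.01 and 0.09 m and x of charm3 in the frame of bin_in between -0.06 and 0.055 m and y of charm3 in the frame of bin_in between -0.088 and 0.088 m and z of charm3 in the frame of bin_in between -0.01 and 0.09 m and x of charm4 in the frame of bin_in between -0.06 and 0.055 m and y of charm4 in the frame of bin_in between -0.088 and 0.088 m and z of charm4 in the frame of bin_in between -0.01 and 0.09 m), for 0.3 s.
At the end, for the whole second after the job is handed in: The bin is clicked home (joint below 0.03 rad) with every charm present inside it; both plaques stand in the groove (bottom edge within about 1 cm of its centre, leaning less than 0.6 rad) with the painted face to the customers; all at rest (all of step 3 and x of plaque_turned in the frame of stand_groove between -0.01 and 0.012 m and y of plaque_turned in the frame of stand_groove between -0.115 and 0.115 m and z of plaque_turned in the frame of stand_groove between -0.007 and 0.009 m and angle between each of plaque_turned, plaque_shown's own z axis and vertical below 0.6 rad and x of customer_side in the frame of plaque_turned above 0.1 m and linear speed of each of plaque_turned, plaque_shown below 0.03 m/s and x of plaque_shown in the frame of stand_groove between -0.01 and 0.012 m and y of plaque_shown in the frame of stand_groove between -0.115 and 0.115 m and z of plaque_shown in the frame of stand_groove between -0.007 and 0.009 m and x of customer_side in the frame of plaque_shown above 0.1 m and linear speed of each of charm0, charm1, charm2, charm3, charm4 below 0.05 m/s); the robot touches nothing.
It fails at once if another thing on the table is shoved by more than 6 cm (distance of any of torii, inkstone, paperweight, teacup, water_bowl, brush_rest from where it was at the start of the episode above 0.06 m).
It fails at once if another thing on the table is tipped over (angle between any of torii, inkstone, paperweight, teacup, water_bowl, brush_rest's own z axis and vertical above 0.7 rad).
Of charm0, charm1, charm2, charm3, charm4 only 3 to 5 are there at a start; the rules pass over those that are not, and their reading is None.
At some moment in a run one of charm0, charm1, charm2, charm3, charm4 may be knocked a few centimetres aside while the robot is not near it.
It also fails if it takes over 210 s, if anything falls off the work surface, if the arm or the gripper's body presses on something with over 40 N, if the wrist force passes 120 N, or if a joint passes its speed limit or range.

## Robot

A 6-joint arm with a two-finger parallel gripper is mounted at the origin on the work surface. World frame = base frame: x ahead of the robot, y to its left, z up, the work surface at z = 0. Lengths are in m, angles in rad, forces in N, time in s.
With the tool pointing down it reaches from about 0.35 to 0.85 m from the base axis. Payload 8.1 kg.
Tool frame: the origin (TCP) lies on the mounting face of the last link; the fingertips stand ctrl.tips_ahead ahead of it and the grasp point (between the pads) lies 167 mm ahead of it (ctrl.tips_ahead is the distance from the TCP to the fingertips, in m); z points along the fingers, y is the line along which they close (so a half turn about z gives the same grasp; the last joint's range is limited). The gripper opens to 93 mm and grips with 3 to 60 N. Pads are 15 mm wide; open, the fingers measure 128 mm over their backs; the gripper's body (75 mm by 188 mm) begins 65 mm behind the grasp point.
Start: joints at [-1.223, 0.13, 1.488, -0, 1.523, -0.085], TCP at [0.252, -0.545, 0.405] pointing down, gripper open.
Joint ranges: [-2.96, 2.96], [-0.89, 2.26], [0.02, 2.5], [-1.34, 4.48], [0, 2.73], [-2.66, 2.66]. Speed limits (rad/s): [2.39, 2.39, 2.79, 3.14, 3.14, 3.14].

## Interface

Orientations are given as [roll, pitch, yaw] about the fixed x, y, z axes, in that order (R = Rz(yaw) Ry(pitch) Rx(roll)).
In Python, from station import ctrl gives the robot as it stands. The module is installed in compiled form; this text tells all that it offers.
- The arm moves only by the tool jog_arm, never from a script. Its argument "steps" is a list of rows, each a list of 7 numbers: the shift along the tool's x, y, z as a fraction of full scale, then the turn, a rotation vector about the tool's x, y, z as a fraction of full scale, then the opening in per cent of the stroke, from 0 (shut) to 100 (fully open). In form: [[tx, ty, tz, rx, ry, rz, gripper], ...]. A call has 1 to 20 rows; each row shifts and turns the commanded pose from where the row before left it, along the tool's axes as they then stand; what a row does not reach is not made up. Full scale, the value 1, is 0.02 m for a shift and 0.12 rad for a turn. A row lasts 1/12 s, in which the tool goes at most 41.7 mm and 7.16 degrees, less where a joint would pass 70% of its speed; a pose out of reach is approached as far as the arm can. A call with a number of a shift or a turn outside -1 to 1 is refused whole. A call with a gripper value outside its range is refused whole. The fingers move at their own pace and stop on an object; "newtons" is the grip in N (left out, the last holds). Time passes only in rows, so rows that do not move let the fingers close. It gives the time, the measured TCP pose, the force, the opening and the grip force at its end, in the units of the state.
- ctrl.state(): the state, without advancing time (a new reading comes with each control period).
- ctrl.capture(name): name is "scene" or "top" or "wrist"; returns a dict with "img" (384x512x3 uint8, red, green, blue), "range_z" (384x512 float32, m along the optical axis (not along the pixel's ray), 0 where there is no reading), "fx", "fy", "cx", "cy" (pixels), "rvec" (rotation vector, rad) and "tvec" (3), from world to camera coordinates, as OpenCV has them. Camera axes: x right, y down, z forward; pixel columns grow to the right and rows downward; lengths in m; the calibration is good to about 2 mm. A picture is of the moment at which its call begins.
- ctrl.sign_off(): hands the job in; it is judged then, once.
The state is a dict: "t": time; "q": joint angles; "dq": joint speeds; "joint_torque": joint torques, N m; "tcp_pos": TCP position; "tool_rot": TCP orientation; "wrist_force": force on the tool from outside, world axes, zero at the start; "moment": the same for the moment, N m; "grip_width": opening from 0.0 (shut) to 1.0 (fully open); "gripper_force": force on a finger pad.
Only numpy, scipy, OpenCV 4.12 (cv2) and the standard library are available. Lean on these libraries where they do the work, as an engineer would, in place of code of your own. Each camera call takes 0.05 s, during which the arm holds its last target. There are 200 camera calls.

## Working session

There is one attempt and no reset: what is moved stays moved. The work goes in short steps, Python scripts to look and compute and a tool call to move; the robot and the scene stay as the last step left them, time stands still between calls to the robot, and variables do not carry over. Pictures are saved under pics/ and viewed, at most 14 in all, crops included, and the job is handed in when it is done.

Besides the shell and the picture viewer there is one more tool, called after ">>>" as name([rows], argument=value, ...), one row to a line, values as JSON. jog_arm: Moves the arm, as the interface text tells. Shift numbers are shares of 0.02 m and turn numbers shares of 0.12 rad, none past 1 either way. Its arguments: {"type":"object","properties":{"steps":{"type":"array"},"newtons":{"type":"number"}},"required":["steps"]}

```bash
mkdir -p pics; cat > h.py <<'E'
import numpy as np, cv2
from scipy.spatial.transform import Rotation as R
from station import ctrl
def cap(n,save=None):
    c=ctrl.capture(n)
    if save: cv2.imwrite('pics/'+save+'.png',c['img'][:,:,::-1])
    return c
def cloud(c):
    z=c['range_z'].astype(float); v,u=np.mgrid[:z.shape[0],:z.shape[1]]
    P=np.stack([(u-c['cx'])/c['fx']*z,(v-c['cy'])/c['fy']*z,z],-1)
    M=R.from_rotvec(np.ravel(c['rvec'])).as_matrix()
    W=(P-np.ravel(c['tvec']))@M
    W[z==0]=np.nan
    return W
E
python3 - <<'E'
from h import *
s=ctrl.state();print(s,ctrl.tips_ahead)
for n in('scene','top'):
    c=cap(n,n+'0');M=R.from_rotvec(np.ravel(c['rvec'])).as_matrix()
    print(n,c['fx'],c['cx'],c['cy'],-M.T@np.ravel(c['tvec']),M.round(2).tolist()); np.save(n+'.npy',cloud(c))
E
```

```text
{'t': 0.0, 'q': array([-1.22338733e+00,  1.31165490e-01,  1.48926842e+00,  1.07175435e-06,
        1.52299357e+00, -8.53785082e-02]), 'dq': array([-0.00087691,  0.0002141 , -0.00114076, -0.00103401, -0.00024797,
        0.0014329 ]), 'joint_torque': array([-4.85953769e-04, -5.59858203e+01, -4.91748869e+01,  7.66498852e-02,
        3.57722933e-02, -1.84236224e-04]), 'tcp_pos': array([ 0.25159695, -0.54445264,  0.40369051]), 'tool_rot': array([-3.13976460e+00, -1.57531037e-04,  4.32787310e-01]), 'wrist_force': array([-1.00862881, -0.62184614,  0.20449887]), 'moment': array([-0.01797861, -0.00208066,  0.004544  ]), 'gripper_force': 0.0, 'grip_width': 0.9947568970765798} 0.1861
scene 429.3195249620191 251.48461337935055 188.35595707971532 [ 1.34189766 -0.60526622  0.92082034] [[0.64, 0.77, -0.01], [0.46, -0.39, -0.8], [-0.61, 0.51, -0.6]]
top 361.5283849009615 256.6699974858152 190.74841076466342 [0.35430939 0.0350119  1.06847877] [[0.0, -1.0, -0.0], [-0.99, -0.0, -0.17], [0.17, 0.0, -0.99]]
```

View pics/scene0.png

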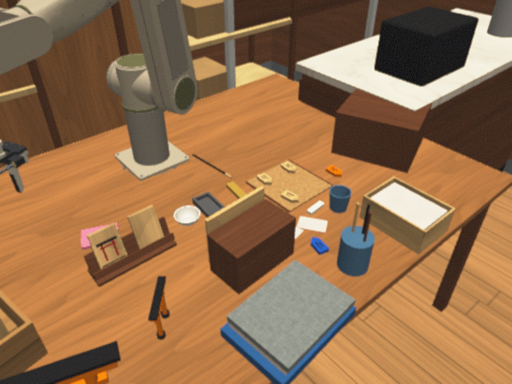

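View pics/top0.png

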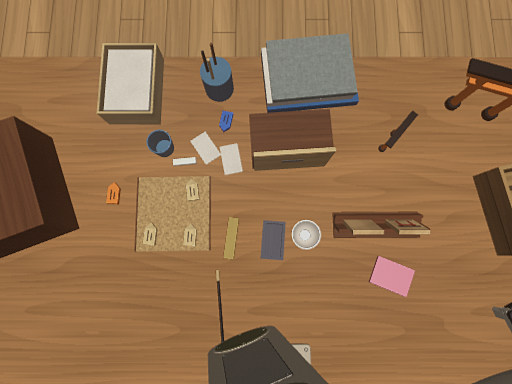

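The scene shows three pale charms on the cork (top view (193,190), (150,235), (190,236)) and the cabinet at about (290,140). The stand is at (380,225); its left plaque in the top view (scene pixel (145,225)) is the bare one. The blue, orange and pink items are decoys.

```bash
python3 - <<'E'
from h import *
im=cv2.imread('pics/top0.png'); W=np.load('top.npy')
hsv=cv2.cvtColor(im,cv2.COLOR_BGR2HSV)
def P(u,v): return W[v,u].round(3).tolist()
# board & charms
zb=W[...,2]
sub=np.zeros(zb.shape,bool); sub[170:255,130:215]=1
print('board z',np.nanmedian(zb[sub]), 'corners',P(139,180),P(208,180),P(139,248),P(208,248))
m=((zb>0.0135)&sub).astype(np.uint8)
n,l,st,ce=cv2.connectedComponentsWithStats(m)
for i in range(1,n):
    if st[i,4]<20: continue
    Q=W[l==i]; r=cv2.minAreaRect((Q[:,:2]*1000).astype(np.float32))
    q=Q[:,:2]-Q[:,:2].mean(0); w,v=np.linalg.eigh(q.T@q); a=v[:,1]; t=q@a
    print('charm',st[i,4],Q.mean(0).round(4),'rect',r,'axis',a.round(3),'skew',(t**3).mean()/ (t**2).mean()**1.5)
# cabinet roof, panel
sub=np.zeros(zb.shape,bool); sub[100:180,235:345]=1
m=sub&(abs(zb-0.139)<0.005); Q=W[m]; print('roof',len(Q),cv2.minAreaRect((Q[:,:2]*1000).astype(np.float32)))
m=sub&(abs(zb-0.183)<0.006); Q=W[m]; print('panel',len(Q),Q[:,2].mean(),cv2.minAreaRect((Q[:,:2]*1000).astype(np.float32)))
# stand
sub=np.zeros(zb.shape,bool); sub[205:242,325:440]=1
for lo,hi in((0.02,0.045),(0.045,0.075),(0.075,0.1),(0.1,0.13),(.13,.2)):
    Q=W[sub&(zb>lo)&(zb<hi)]
    if len(Q)>5: print(lo,hi,len(Q),Q.min(0).round(3),Q.max(0).round(3),cv2.minAreaRect((Q[:,:2]*1000).astype(np.float32)))
for n,u,v in(('cup',160,143),('bowl',306,235),('inkstone',272,240),('pw',231,238),('rest',184,161),('pen',218,80),('brushend',218,272),('brushlow',223,330),('pink',392,276),('box',132,80)): print(n,P(u,v))
big=cv2.resize(im[120:260,130:450],None,fx=2.5,fy=2.5,interpolation=cv2.INTER_CUBIC); cv2.imwrite('pics/crop.png',big)
E
```

```text
board z 0.00481620040851035 corners [0.571, 0.392, 0.005] [0.572, 0.185, 0.003] [0.369, 0.38, 0.005] [nan, nan, nan]
charm 224 [0.5376 0.2297 0.0192] rect ((541.0703735351562, 230.49661254882812), (62.45075225830078, 34.202213287353516), 7.506374359130859) axis [-0.991 -0.136] skew -0.08250401751715382
charm 240 [0.4082 0.348  0.0191] rect ((411.9602966308594, 348.02764892578125), (35.447139739990234, 63.904449462890625), 86.81842041015625) axis [-0.998  0.059] skew -0.09250020559283252
charm 240 [0.4052 0.232  0.0192] rect ((407.97113037109375, 232.2729034423828), (34.77186584472656, 60.96476364135742), 87.9647216796875) axis [-0.999  0.035] skew -0.08432354855540442
roof 3208 ((670.9996948242188, -52.793968200683594), (134.02618408203125, 220.1837158203125), 4.043626308441162)
panel 412 0.18206066598256163 ((610.9684448242188, -56.52747344970703), (14.013020515441895, 209.35757446289062), 4.075827121734619)
0.02 0.045 764 [ 0.43  -0.434  0.02 ] [ 0.472 -0.184  0.045] ((453.2337341308594, -309.1553039550781), (37.845176696777344, 250.53244018554688), 2.093280792236328)
0.045 0.075 3
[... 215 characters left out ...]
26.8485412597656, -308.03070068359375), (21.66122055053711, 248.15603637695312), 1.5898293256759644)
0.1 0.13 396 [ 0.405 -0.408  0.1  ] [ 0.428 -0.209  0.13 ] ((418.0278015136719, -308.59112548828125), (22.60151481628418, 199.4380645751953), 0.9461392760276794)
0.13 0.2 95 [ 0.408 -0.404  0.13 ] [ 0.418 -0.21   0.136] ((413.0130310058594, -307.122802734375), (10.34603500366211, 193.49351501464844), 0.19341525435447693)
cup [0.686, 0.335, 0.006]
bowl [0.408, -0.106, 0.004]
inkstone [0.394, -0.007, 0.006]
pw [0.399, 0.113, 0.013]
rest [0.628, 0.257, 0.015]
pen [0.84, 0.149, 0.11]
brushend [0.302, 0.148, 0.01]
brushlow [0.142, 0.132, -0.002]
pink [0.293, -0.348, 0.01]
box [0.857, 0.407, 0.075]
```

View pics/crop.png

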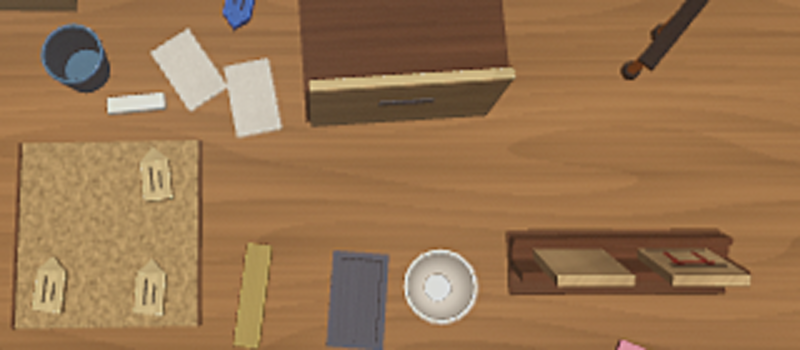

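>>> jog_arm([
  [0,0,0,0,0,0.9,0],
  [0,0,0,0,0,0.9,0],
  [0,0,0,0,0,0.9,0],
  [0,0,0,0,0,0.9,0],
  [0.8,-1,0,0,0,0,0],
  [0.8,-1,0,0,0,0,0],
  [0.8,-1,0,0,0,0,0],
  [0.8,-1,0,0,0,0,0],
  [0.8,-1,0,0,0,0,0],
  [0.8,-1,0,0,0,0,0],
  [0.8,-1,0,0,0,0,0],
  [0.8,-1,0,0,0,0,0],
  [0.8,-1,0,0,0,0,0],
  [0.8,-1,0,0,0,0,0],
  [0.8,-1,0,0,0,0,0],
  [0.8,-1,0,0,0,0,0],
  [0.8,-1,0,0,0,0,0],
  [0.8,-1,0,0,0,0,0],
  [0.8,-1,0,0,0,0,0],
  [0.8,-1,0,0,0,0,0],
])

```text
t: 1.77
tcp_pos: [0.5079, -0.2233, 0.4043]
tool_rot: [-3.141, 0.001, 0.001]
wrist_force: [0.1, 0.4, 0.0]
grip_width: 0.006
gripper_force: 0.0
```

>>> jog_arm([
  [0.73,-0.93,0,0,0,0,0],
  [0.73,-0.93,0,0,0,0,0],
  [0.73,-0.93,0,0,0,0,0],
  [0.73,-0.93,0,0,0,0,0],
  [0.73,-0.93,0,0,0,0,0],
  [0.73,-0.93,0,0,0,0,0],
  [0.73,-0.93,0,0,0,0,0],
  [0.73,-0.93,0,0,0,0,0],
  [0.73,-0.93,0,0,0,0,0],
  [0,0,0,0,0,0,0],
  [0,0,0.8,0,0,0,0],
  [0,0,0.8,0,0,0,0],
  [0,0,0.8,0,0,0,0],
  [0,0,0.8,0,0,0,0],
  [0,0,0,0,0,0,0],
])

```text
t: 3.02
tcp_pos: [0.6371, -0.0572, 0.3359]
tool_rot: [-3.141, 0.007, 0.001]
wrist_force: [-0.2, 1.0, -0.7]
grip_width: 0.006
gripper_force: 0.0
```

>>> jog_arm([
  [-0.3,0,0,0,0,0,0],
  [-0.3,0,0,0,0,0,0],
  [-0.3,0,0,0,0,0,0],
  [-0.3,0,0.1,0,0,0,0],
  [-0.3,0,0.1,0,0,0,0],
  [-0.3,0,0.1,0,0,0,0],
  [-0.3,0,0.1,0,0,0,0],
  [-0.3,0,0.1,0,0,0,0],
  [-0.3,0,0.1,0,0,0,0],
  [-0.3,0,0.1,0,0,0,0],
  [-0.3,0,0.1,0,0,0,0],
  [-0.3,0,0.1,0,0,0,0],
  [-0.3,0,0.1,0,0,0,0],
  [-0.3,0,0.1,0,0,0,0],
  [-0.3,0,0.1,0,0,0,0],
  [-0.3,0,0.1,0,0,0,0],
  [-0.3,0,0.1,0,0,0,0],
  [-0.3,0,0.1,0,0,0,0],
  [0,0,0,0,0,0,0],
])

```text
t: 4.6
tcp_pos: [0.5294, -0.057, 0.31]
tool_rot: [-3.141, 0.002, 0.001]
wrist_force: [-0.8, -0.2, 1.0]
grip_width: 0.004
gripper_force: 0.0
```

```bash
python3 - <<'E'
from h import *
c=cap('scene','scene1'); print(ctrl.state()['wrist_force'])
E
```

```text
[-0.15258405  0.64048451  0.35770338]
```

View pics/scene1.png

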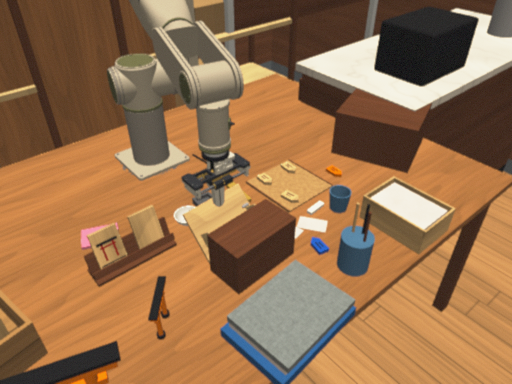

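The bin is tipped out (panel leaning at scene pixel (225,215)). I'll nudge it a little more, then lift and go to the first charm.

>>> jog_arm([
  [-0.4,0,0,0,0,0,0],
  [0,0,-0.9,0,0,0,0],
  [0,0,-1,0,0,0,0],
  [0,0,-1,0,0,0,0],
  [0,0,-1,0,0,0,0],
  [0,-0.95,0,0,0,0,70],
  [0,-0.95,0,0,0,0,70],
  [0,-0.95,0,0,0,0,70],
  [0,-0.95,0,0,0,0,70],
  [0,-0.95,0,0,0,0,70],
  [0.05,-0.95,0,0,0,0,70],
  [0.05,-0.95,0,0,0,0,70],
  [0.05,-0.95,0,0,0,0,70],
  [0.05,-0.95,0,0,0,0,70],
  [0.05,-0.95,0,0,0,0,70],
  [0.1,-0.95,0,0,0,0,70],
  [0.1,-0.95,0,0,0,0,70],
  [0.1,-0.95,0,0,0,0,70],
  [0.1,-0.95,0,0,0,0,70],
  [0.1,-0.95,0,0,0,0,70],
])

```text
t: 6.32
tcp_pos: [0.5372, 0.2288, 0.3887]
tool_rot: [3.141, 0.0, 0.001]
wrist_force: [0.4, -0.8, -0.1]
grip_width: 0.703
gripper_force: 0.0
```

```bash
cat >> h.py <<'E'
def look(save=None):
    c=cap('top',save); W=cloud(c); zb=W[...,2]
    m=((zb>0.0135)&(zb<0.03)&(W[...,0]>.34)&(W[...,0]<.60)&(W[...,1]>.165)&(W[...,1]<.42)).astype(np.uint8)
    n,l,st,ce=cv2.connectedComponentsWithStats(m)
    for i in range(1,n):
        if st[i,4]>50:
            Q=W[l==i]; r=cv2.minAreaRect((Q[:,:2]*1000).astype(np.float32)); print('charm',st[i,4],Q.mean(0).round(4),r)
    m=(abs(W[...,1]+.057)<.12)&(W[...,0]>.47)&(W[...,0]<.6)&(zb>.03)&(zb<.2)
    return c,W,m
E
python3 - <<'E'
from h import *
c,W,m=look('top1'); Q=W[m]
print(ctrl.state()['tcp_pos'])
# panel slope
for x in np.arange(.48,.61,.01):
    q=Q[abs(Q[:,0]-x)<.005]; 
    if len(q): print(round(x,3),len(q),np.median(q[:,2]).round(3))
E
```

```text
charm 61 [0.5333 0.2183 0.0192] ((532.818603515625, 217.15325927734375), (42.02537155151367, 14.61180305480957), 16.573135375976562)
charm 204 [0.4121 0.3487 0.0189] ((412.8229675292969, 348.15289306640625), (34.47331237792969, 62.09331130981445), 84.57261657714844)
[0.53699431 0.23143838 0.38864819]
0.49 62 0.129
0.5 270 0.131
0.51 245 0.128
0.52 240 0.118
0.53 237 0.108
0.54 226 0.098
0.55 231 0.089
0.56 206 0.078
0.57 203 0.068
0.58 209 0.058
0.59 201 0.048
0.6 97 0.039
```

>>> jog_arm([
  [0,0,0.9,0,0,-0.55,70],
  [0,0,0.9,0,0,-0.55,70],
  [0,0,0.9,0,0,0,70],
  [0,0,0.9,0,0,0,70],
  [0,0,0.9,0,0,0,70],
  [0,0,0.9,0,0,0,70],
  [0,0,0.9,0,0,0,70],
  [0,0,0.9,0,0,0,70],
  [0,0,0.9,0,0,0,70],
  [0,0,0.7,0,0,0,70],
  [0,0,0.7,0,0,0,70],
  [0,0,0,0,0,0,70],
  [0,0,0,0,0,0,0],
  [0,0,0,0,0,0,0],
  [0,0,0,0,0,0,0],
  [0,0,0,0,0,0,0],
  [0,0,0,0,0,0,0],
], newtons=12)

```text
t: 7.78
tcp_pos: [0.5379, 0.2281, 0.1998]
tool_rot: [-3.141, -0.002, 0.133]
wrist_force: [-0.3, 0.8, 0.3]
grip_width: 0.394
gripper_force: 0.2
```

>>> jog_arm([
  [0,0,0,0,0,0,60],
  [0,0,0,0,0,0,60],
  [0,0,0.25,0,0,0,60],
  [0,0,0,0,0,0,0],
  [0,0,0,0,0,0,0],
  [0,0,0,0,0,0,0],
  [0,0,0,0,0,0,0],
  [0,0,0,0,0,0,0],
  [0,0,0,0,0,0,0],
  [0,0,0,0,0,0,0],
  [0,0,0,0,0,0,0],
], newtons=12)

```text
t: 8.7
tcp_pos: [0.5375, 0.2279, 0.1938]
tool_rot: [3.142, -0.0, 0.133]
wrist_force: [0.1, -0.0, -0.2]
grip_width: 0.363
gripper_force: 12.0
```

>>> jog_arm([
  [0,0,-0.8,0,0,0,0],
  [0,0,-0.9,0,0,0.55,0],
  [0,0,-0.9,0,0,0.55,0],
  [0,0,-1,0,0,0,0],
  [0,0,-1,0,0,0,0],
  [0,0,-1,0,0,0,0],
  [0,0,-1,0,0,0,0],
  [0,0,-1,0,0,0,0],
  [0,0,-0.7,0,0,0,0],
  [0.14,1,0,0,0,0,0],
  [0.14,1,0,0,0,0,0],
  [0.14,1,0,0,0,0,0],
  [0.14,1,0,0,0,0,0],
  [0.14,1,0,0,0,0,0],
  [0.14,1,0,0,0,0,0],
  [0.14,1,0,0,0,0,0],
  [0.14,1,0,0,0,0,0],
  [0.14,1,0,0,0,0,0],
  [0.14,1,0,0,0,0,0],
  [0,1,0,0,0,0,0],
])

```text
t: 10.37
tcp_pos: [0.5658, 0.007, 0.3598]
tool_rot: [3.142, -0.0, 0.001]
wrist_force: [0.8, 1.1, -1.0]
grip_width: 0.366
gripper_force: 12.0
```

>>> jog_arm([
  [0,1,0,0,0,0,0],
  [0,0.2,0,0,0,0,0],
  [0,0,0,0,0,0,0],
  [0,0,0.9,0,0,0,0],
  [0,0,0.9,0,0,0,0],
  [0,0,0.9,0,0,0,0],
  [0,0,0,0,0,0,0],
])

```text
t: 10.95
tcp_pos: [0.5641, -0.0147, 0.3016]
tool_rot: [-3.14, 0.006, 0.002]
wrist_force: [-0.7, 0.0, -1.5]
grip_width: 0.362
gripper_force: 12.0
```

>>> jog_arm([
  [0,0,0,0,0,0,65],
  [0,0,0,0,0,0,65],
  [0,0,0,0,0,0,65],
  [0,0,0,0,0,0,65],
  [0,0,-1,0,0,0,65],
  [0,0,-1,0,0,0,65],
  [0,0,-1,0,0,0,65],
  [-0.5,-1,-0.2,0,0,0,65],
  [-0.6,-1,-0.2,0,0,0,65],
  [-0.6,-1,-0.2,0,0,0,65],
  [-0.6,-1,-0.2,0,0,0,65],
  [-0.6,-1,0,0,0,0,65],
  [-0.6,-1,0,0,0,0,65],
  [-0.6,-1,0,0,0,0,65],
  [-0.6,-1,0,0,0,0,65],
])

```text
t: 12.2
tcp_pos: [0.471, 0.1448, 0.3829]
tool_rot: [-3.141, -0.002, 0.001]
wrist_force: [0.4, -0.6, 0.3]
grip_width: 0.651
gripper_force: 0.0
```

```bash
python3 - <<'E'
from h import *
c,W,m=look('top2')
print(ctrl.state()['tcp_pos'])
E
```

```text
charm 237 [0.4051 0.232  0.0193] ((407.97515869140625, 231.8200225830078), (34.992454528808594, 61.00507354736328), 88.2741928100586)
[0.46946091 0.14747464 0.38285241]
```

View pics/top2.png

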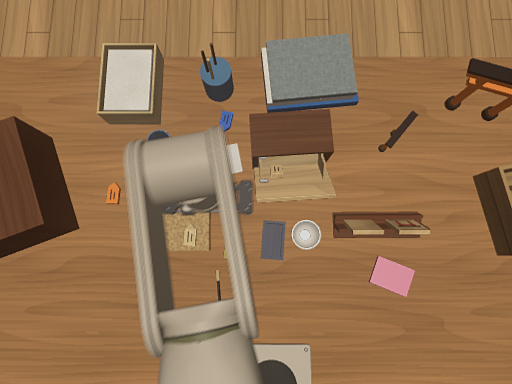

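The first charm lies in the bin at (277,171), and charm C is still in place at (190,236). I'll fetch C next.

>>> jog_arm([
  [-0.8,-0.84,0,0,0,0,65],
  [-0.8,-0.84,0,0,0,0,65],
  [-0.8,-0.84,0,0,0,0,65],
  [-0.8,-0.84,0,0,0,0,65],
  [0,-0.84,0.5,0,0,0.1,65],
  [0,0,1,0,0,0.15,65],
  [0,0,1,0,0,0,65],
  [0,0,1,0,0,0,65],
  [0,0,1,0,0,0,65],
  [0,0,1,0,0,0,65],
  [0,0,1,0,0,0,65],
  [0,0,1,0,0,0,65],
  [0,0,0.9,0,0,0,65],
  [0,0,0.6,0,0,0,65],
  [0,0,0.35,0,0,0,65],
  [0,0,0,0,0,0,65],
])

```text
t: 13.58
tcp_pos: [0.4071, 0.2276, 0.1938]
tool_rot: [3.141, 0.002, -0.029]
wrist_force: [-0.3, 0.7, -0.7]
grip_width: 0.649
gripper_force: 0.0
```

>>> jog_arm([
  [0,0,0,0,0,0,0],
  [0,0,0,0,0,0,0],
  [0,0,0,0,0,0,0],
  [0,0,0,0,0,0,0],
  [0,0,0,0,0,0,0],
  [0,0,0,0,0,0,0],
  [0,0,0,0,0,0,0],
  [0,0,0,0,0,0,0],
  [0,0,0,0,0,0,0],
])

```text
t: 14.33
tcp_pos: [0.4079, 0.2281, 0.1956]
tool_rot: [-3.141, -0.001, -0.029]
wrist_force: [-1.1, -0.5, 6.2]
grip_width: 0.364
gripper_force: 12.0
```

>>> jog_arm([
  [0,0,-0.7,0,0,0,0],
  [0,0,-1,0,0,0,0],
  [0,0,-1,0,0,0,0],
  [0,0,-1,0,0,0,0],
  [0,0,-1,0,0,0,0],
  [0,0,-1,0,0,-0.25,0],
  [0,0,-1,0,0,0,0],
  [0.55,1,-0.5,0,0,0,0],
  [0.55,1,-0.5,0,0,0,0],
  [0.55,1,-0.5,0,0,0,0],
  [0.55,1,0,0,0,0,0],
  [0.55,1,0,0,0,0,0],
  [0.55,1,0,0,0,0,0],
  [0.55,1,0,0,0,0,0],
  [0.55,1,0,0,0,0,0],
  [0.55,1,0,0,0,0,0],
  [0.55,1,0,0,0,0,0],
  [0.55,1,0,0,0,0,0],
  [0.55,1,0,0,0,0,0],
  [0.55,1,0,0,0,0,0],
])

```text
t: 16.0
tcp_pos: [0.5509, -0.0331, 0.3584]
tool_rot: [-3.142, 0.001, 0.001]
wrist_force: [-0.4, -0.1, 0.1]
grip_width: 0.363
gripper_force: 12.0
```

>>> jog_arm([
  [0.55,1,0,0,0,0,0],
  [0,0.2,0,0,0,0,0],
  [0,0,0,0,0,0,0],
  [0,0,0.8,0,0,0,0],
  [0,0,0.8,0,0,0,0],
  [0,0,0.8,0,0,0,0],
  [0,0,0.7,0,0,0,0],
  [0,0,0,0,0,0,0],
])

```text
t: 16.67
tcp_pos: [0.5606, -0.0547, 0.2939]
tool_rot: [-3.14, 0.003, 0.002]
wrist_force: [-0.3, 0.7, -0.3]
grip_width: 0.362
gripper_force: 12.0
```

>>> jog_arm([
  [0,0,-0.3,0,0,0,0],
  [0,0,0,0,0,0,65],
  [0,0,0,0,0,0,65],
  [0,0,0,0,0,0,65],
  [0,0,0,0,0,0,65],
  [0,0,-1,0,0,0,65],
  [0,0,-1,0,0,0,65],
  [0,0,-1,0,0,0,65],
  [0,0,-1,0,0,0,65],
  [0,-1,0,0,0,0,65],
  [0,-1,0,0,0,0,65],
  [0,-1,0,0,0,0,65],
  [0,-1,0,0,0,0,65],
  [0,-1,0,0,0,0,65],
  [0,-1,0,0,0,0,65],
  [0,-1,0,0,0,0,65],
  [0,-1,0,0,0,0,65],
])

```text
t: 18.08
tcp_pos: [0.5614, 0.1049, 0.383]
tool_rot: [3.142, -0.0, 0.001]
wrist_force: [-0.1, 0.8, 0.8]
grip_width: 0.652
gripper_force: 0.0
```

```bash
python3 - <<'E'
from h import *
c,W,m=look('top3')
c=cap('scene','scene3'); W=cloud(c); b=(W[...,2]>.0135)&(W[...,2]<.03)&(abs(W[...,0]-.47)<.13)&(abs(W[...,1]-.29)<.125)
n,l,st,ce=cv2.connectedComponentsWithStats(b.astype(np.uint8))
for i in range(1,n):
  if st[i,4]>30: Q=W[l==i]; print('scene',st[i,4],Q.mean(0),cv2.minAreaRect((Q[:,:2]*1000).astype(np.float32)))
print(ctrl.state()['tcp_pos'])
E
```

```text
charm 239 [0.4081 0.3481 0.0188] ((411.8865966796875, 348.2965087890625), (34.581748962402344, 64.27146911621094), 84.1226806640625)
scene 97 [0.40967356 0.34573535 0.01984157] ((407.5128479003906, 345.998291015625), (37.65139389038086, 60.444984436035156), 78.27372741699219)
[0.56129444 0.10634552 0.38288319]
```

View pics/top3.png

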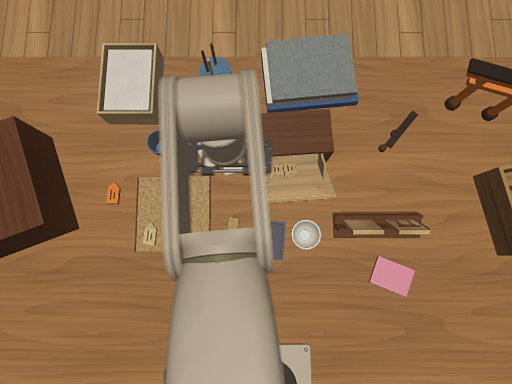

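Two charms are in the bin at (283,171). The last one is undisturbed at (150,235).

>>> jog_arm([
  [-0.64,-1,0,0,0,0,65],
  [-0.64,-1,0,0,0,0,65],
  [-0.64,-1,0,0,0,0,65],
  [-0.64,-1,0,0,0,0,65],
  [-0.64,-1,0,0,0,0,65],
  [-0.64,-1,0,0,0,0,65],
  [-0.64,-1,0,0,0,0,65],
  [-0.64,-1,0,0,0,0,65],
  [-0.64,-1,0,0,0,0,65],
  [-0.64,-1,0,0,0,0,65],
  [-0.64,-1,0,0,0,0,65],
  [-0.64,-1,0,0,0,0,65],
  [0,0,1,0,0,0.65,65],
  [0,0,1,0,0,0,65],
  [0,0,1,0,0,0,65],
  [0,0,1,0,0,0,65],
  [0,0,1,0,0,0,65],
  [0,0,1,0,0,0,65],
  [0,0,1,0,0,0,65],
  [0,0,0,0,0,0,65],
])

```text
t: 19.85
tcp_pos: [0.4065, 0.3421, 0.2384]
tool_rot: [3.137, 0.005, -0.078]
wrist_force: [-1.0, -0.4, -0.8]
grip_width: 0.651
gripper_force: 0.0
```

>>> jog_arm([
  [0,-0.2,0.9,0,0,0,65],
  [0,0,0.8,0,0,0,65],
  [0,0,0.5,0,0,0,65],
  [0,0,0,0,0,0,65],
  [0,0,0,0,0,0,0],
  [0,0,0,0,0,0,0],
  [0,0,0,0,0,0,0],
  [0,0,0,0,0,0,0],
  [0,0,0,0,0,0,0],
  [0,0,0,0,0,0,0],
  [0,0,0,0,0,0,0],
  [0,0,0,0,0,0,0],
  [0,0,0,0,0,0,0],
])

```text
t: 20.93
tcp_pos: [0.4085, 0.3481, 0.1997]
tool_rot: [-3.141, -0.001, -0.077]
wrist_force: [-0.8, -1.3, 6.4]
grip_width: 0.363
gripper_force: 12.0
```

>>> jog_arm([
  [0,0,-0.6,0,0,0,0],
  [0,0,-0.9,0,0,0,0],
  [0,0,-1,0,0,0,0],
  [0,0,-1,0,0,0,0],
  [0,0,-1,0,0,-0.65,0],
  [0,0,-1,0,0,0,0],
  [0,0,-1,0,0,0,0],
  [0,0,-1,0,0,0,0],
  [0,0,-0.7,0,0,0,0],
  [0.36,1,0,0,0,0,0],
  [0.36,1,0,0,0,0,0],
  [0.36,1,0,0,0,0,0],
  [0.36,1,0,0,0,0,0],
  [0.36,1,0,0,0,0,0],
  [0.36,1,0,0,0,0,0],
  [0.36,1,0,0,0,0,0],
  [0.36,1,0,0,0,0,0],
  [0.36,1,0,0,0,0,0],
  [0.36,1,0,0,0,0,0],
  [0.36,1,0,0,0,0,0],
])

```text
t: 22.6
tcp_pos: [0.4874, 0.1269, 0.3634]
tool_rot: [-3.142, -0.0, 0.001]
wrist_force: [0.2, -0.8, -0.4]
grip_width: 0.362
gripper_force: 12.0
```

>>> jog_arm([
  [0.36,1,0,0,0,0,0],
  [0.36,1,0,0,0,0,0],
  [0.36,1,0,0,0,0,0],
  [0.36,1,0,0,0,0,0],
  [0.36,1,0,0,0,0,0],
  [0.36,1,0,0,0,0,0],
  [0.36,1,0,0,0,0,0],
  [0.36,1,0,0,0,0,0],
  [0.36,1,0,0,0,0,0],
  [0.36,1,0,0,0,0,0],
  [0.36,1,0,0,0,0,0],
  [0,0,0,0,0,0,0],
  [0,0,0,0,0,0,0],
])

```text
t: 23.68
tcp_pos: [0.5667, -0.0928, 0.363]
tool_rot: [-3.141, 0.0, -0.001]
wrist_force: [-0.1, 0.4, -0.5]
grip_width: 0.369
gripper_force: 12.0
```

Lower, release, lift and look.

>>> jog_arm([
  [0,0,0.8,0,0,0,0],
  [0,0,0.8,0,0,0,0],
  [0,0,0.8,0,0,0,0],
  [0,0,0.6,0,0,0,0],
  [0,0,0,0,0,0,0],
  [0,0,0,0,0,0,60],
  [0,0,0,0,0,0,60],
  [0,0,0,0,0,0,60],
  [0,0,0,0,0,0,60],
  [0,0,-1,0,0,0,60],
  [0,0,-1,0,0,0,60],
  [0,0,-1,0,0,0,60],
  [0,0,-1,0,0,0,60],
  [-1,0,0,0,0,0,0],
  [-1,0,0,0,0,0,0],
  [-1,0,0,0,0,0,0],
  [-1,0,0,0,0,0,0],
  [-1,0,0,0,0,0,0],
  [0,0,0,0,0,0,0],
])

```text
t: 25.27
tcp_pos: [0.4648, -0.0921, 0.3833]
tool_rot: [3.141, 0.0, 0.0]
wrist_force: [-0.8, 0.0, 1.0]
grip_width: 0.222
gripper_force: 0.0
```

```bash
python3 - <<'E'
from h import *
c,W,m=look('top4'); cv2.imwrite('pics/wr4.png',cap('wrist')['img'][:,:,::-1])
a=cv2.imread('pics/top4.png'); b=cv2.imread('pics/wr4.png'); a=a[90:290,100:400]
cv2.imwrite('pics/c4.png',np.hstack([cv2.resize(a,(450,300)),cv2.resize(b,(350,300))]))
E
```

```text
(no output)
```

View pics/c4.png

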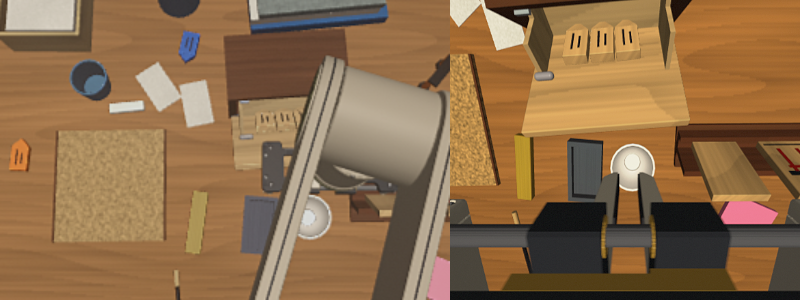

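All three charms lie in the bin and the board is empty. Next I'll push it home.

>>> jog_arm([
  [0,-0.9,0,0,0,0,0],
  [0,-0.9,0,0,0,0,0],
  [0,0,0.9,0,0,0,0],
  [0,0,0.9,0,0,0,0],
  [0,0,0.9,0,0,0,0],
  [0,0,0.9,0,0,0,0],
  [0,0,0.9,0,0,0,0],
  [0,0,0,0,0,0,0],
  [0.3,0,-0.05,0,0,0,0],
  [0.3,0,-0.1,0,0,0,0],
  [0.3,0,-0.1,0,0,0,0],
  [0.3,0,-0.1,0,0,0,0],
  [0.3,0,-0.1,0,0,0,0],
  [0.3,0,-0.1,0,0,0,0],
  [0.3,0,-0.1,0,0,0,0],
  [0.3,0,-0.1,0,0,0,0],
  [0.3,0,-0.1,0,0,0,0],
  [0.3,0,-0.1,0,0,0,0],
  [0.3,0,-0.1,0,0,0,0],
])

```text
t: 26.95
tcp_pos: [0.534, -0.0561, 0.3154]
tool_rot: [3.141, -0.002, 0.001]
wrist_force: [-3.0, 0.8, 2.9]
grip_width: 0.005
gripper_force: 1.8
```

>>> jog_arm([
  [0.25,0,-0.1,0,0,0,0],
  [0.25,0,-0.1,0,0,0,0],
  [0.25,0,-0.1,0,0,0,0],
  [0.25,0,-0.1,0,0,0,0],
  [0.25,0,-0.1,0,0,0,0],
  [0.25,0,-0.1,0,0,0,0],
  [0.25,0,-0.1,0,0,0,0],
  [0.25,0,-0.1,0,0,0,0],
  [0.25,0,-0.1,0,0,0,0],
  [0.25,0,-0.1,0,0,0,0],
  [0.2,0,0,0,0,0,0],
])

```text
t: 27.87
tcp_pos: [0.5876, -0.0561, 0.3343]
tool_rot: [3.141, -0.001, 0.001]
wrist_force: [-0.3, -0.2, -0.6]
grip_width: 0.005
gripper_force: 0.3
```

>>> jog_arm([
  [0.1,0,0,0,0,0,0],
  [0.1,0,0,0,0,0,0],
  [0.1,0,0,0,0,0,0],
  [0.1,0,0,0,0,0,0],
  [0,0,0,0,0,0,0],
])

```text
t: 28.28
tcp_pos: [0.5949, -0.0561, 0.3339]
tool_rot: [3.141, 0.0, 0.001]
wrist_force: [-1.6, -0.1, 2.2]
grip_width: 0.01
gripper_force: 0.8
```

>>> jog_arm([
  [0.1,0,0,0,0,0,0],
  [0.1,0,0,0,0,0,0],
  [0.05,0,0,0,0,0,0],
  [0,0,0,0,0,0,0],
])

```text
t: 28.62
tcp_pos: [0.5971, -0.0561, 0.3338]
tool_rot: [-3.141, 0.01, 0.001]
wrist_force: [-28.6, -0.2, 18.8]
grip_width: 0.008
gripper_force: 14.7
```

>>> jog_arm([
  [0,0,0,0,0,0,0],
  [-0.5,0,0,0,0,0,0],
  [-1,0,0,0,0,0,0],
  [-1,0,0,0,0,0,0],
  [-1,0,0,0,0,0,0],
  [-1,0.5,-1,0,0,0,0],
  [-1,1,-1,0,0,0,50],
  [-1,1,-1,0,0,0,50],
  [0,1,-1,0,0,0,50],
  [0,1,-1,0,0,0,50],
  [0,1,0,0,0,0,50],
  [0,1,0,0,0,0,50],
  [0,1,0,0,0,0,50],
])

```text
t: 29.7
tcp_pos: [0.4699, -0.2072, 0.4347]
tool_rot: [3.141, -0.002, 0.001]
wrist_force: [0.5, 0.1, -0.2]
grip_width: 0.458
gripper_force: 0.0
```

```bash
python3 - <<'E'
from h import *
c=cap('top','top5');W=cloud(c);zb=W[...,2]
sub=np.zeros(zb.shape,bool); sub[100:180,235:345]=1
m=sub&(abs(zb-0.183)<0.006); Q=W[m]; print('panel',len(Q),Q[:,2].mean(),cv2.minAreaRect((Q[:,:2]*1000).astype(np.float32)))
c=cap('scene','scene5');Ws=cloud(c)
# turned plaque face from scene cam: bare face points y in -.29..-.21
b=(Ws[...,1]>-.285)&(Ws[...,1]<-.213)&(Ws[...,0]>.38)&(Ws[...,0]<.46)&(Ws[...,2]>.06)&(Ws[...,2]<.125)
Q=Ws[b];A=np.c_[Q[:,1:],np.ones(len(Q))];k=np.linalg.lstsq(A,Q[:,0],rcond=None)[0];print('face x=a*y+b*z+c',k.round(4),len(Q),'x at z.1,y-.25',k@[-.25,.1,1])
b=(abs(Ws[...,1]+.31)<.12)&(abs(Ws[...,0]-.42)<.04)&(Ws[...,2]>.105)&(Ws[...,2]<.15);Q=Ws[b];ys=np.sort(Q[:,1]);g=np.argmax(np.diff(ys));print(ys[0],ys[g],ys[g+1],ys[-1],Q[:,2].max())
print(ctrl.state()['tcp_pos'],ctrl.state()['q'].round(3))
E
```

```text
panel 403 0.18209441893751319 ((610.5869140625, -56.25262451171875), (12.861595153808594, 208.73609924316406), 3.8066043853759766)
face x=a*y+b*z+c [-0.0078 -0.3558  0.4601] 550 x at z.1,y-.25 0.4264548428980529
-0.4095210672740551 -0.3291297751149201 -0.290592989815589 -0.20871433331997466 0.1341498869364291
[ 0.46965499 -0.208311    0.43381944] [-5.170e-01 -1.160e-01  1.683e+00 -1.000e-03  1.574e+00  1.056e+00]
```

The bin is back at its start pose (clicked). On to the plaque.

>>> jog_arm([
  [-0.9,0.26,0.2,0,0,0,50],
  [-0.9,0.26,0.2,0,0,0,50],
  [-0.9,0.26,0.2,0,0,0,50],
  [-0.9,0.26,0.2,0,0,0,50],
  [-0.9,0.26,0.2,0,0,0,50],
  [-0.9,0.26,0.2,0,0,0,50],
  [-0.9,0.26,0.2,0,0,0,50],
  [-0.9,0.26,0.2,0,0,0,50],
  [0,0,0,0,0,0.95,50],
  [0,0,0,0,0,0.95,50],
  [0,0,0,0,0,0.95,50],
  [0,0,0,0,0,0.95,50],
  [0,0,0,0,0,0.95,50],
  [0,0,0,0,0,0.95,50],
  [0,0,0,0,0,0.95,50],
  [0,0,0,0,0,0.95,50],
  [0,0,0,0,0,0.95,50],
  [0,0,0,0,0,0.95,50],
])

```text
t: 31.3
tcp_pos: [0.3261, -0.2472, 0.4017]
tool_rot: [-3.141, -0.0, -1.144]
wrist_force: [-0.0, -0.7, 0.1]
grip_width: 0.502
gripper_force: 0.0
```

>>> jog_arm([
  [0,0,0,0.96,0,0,50],
  [0,0,0,0.96,0,0,50],
  [0,0,0,0.96,0,0,50],
  [0,0,0,0,0,0.9,50],
  [0,0,0,0,0,0.9,50],
  [0,0,0,0,0,0.9,50],
  [0,0,0,0,0,0.9,50],
  [0,0,0,0,0,0,50],
  [0,0,0,0,0,0,50],
])

```text
t: 32.05
tcp_pos: [0.3261, -0.2474, 0.4017]
tool_rot: [-2.825, 0.141, -1.545]
wrist_force: [0.6, -0.6, 0.8]
grip_width: 0.497
gripper_force: 0.0
```

```bash
python3 - <<'E'
from h import *
s=ctrl.state();print(s['q'].round(3));M=R.from_euler('xyz',s['tool_rot']).as_matrix();print(s['tcp_pos'],'\n',M.round(3))
E
```

```text
[-0.933 -0.49   2.062  0.339  1.501  2.193]
[ 0.32608532 -0.24740379  0.40172941] 
 [[ 0.026 -0.951  0.308]
 [-0.99   0.019  0.142]
 [-0.141 -0.308 -0.941]]
```

```bash
cat >> h.py <<'E'
def need(tp,x,z):
    s=ctrl.state();M=R.from_euler('xyz',s['tool_rot']).as_matrix()
    z=np.array(z,float);z/=np.linalg.norm(z);x=np.array(x,float);x-=z*(x@z);x/=np.linalg.norm(x)
    T=np.c_[x,np.cross(z,x),z]
    print('q',s['q'].round(3),'turn units (first)',(R.from_matrix(M.T@T).as_rotvec()/.12).round(2),'then shift units',(T.T@(np.array(tp)-s['tcp_pos'])/.02).round(2))
E
python3 - <<'E'
from h import *
z=np.array([.338,0,-.941]);tcp=np.array([.3596,-.2495,.270])
need(tcp-.1*z,[0,-1,0],z)
E
```

```text
q [-0.933 -0.49   2.062  0.339  1.501  2.193] turn units (first) [ 0.25  1.18 -0.18] then shift units [0.1  0.65 1.77]
```

>>> jog_arm([
  [0,0,0,0.12,0.6,-0.09,50],
  [0,0,0,0.12,0.58,-0.09,50],
  [0.1,0.65,0.9,0,0,0,50],
  [0,0,0.87,0,0,0,50],
  [0,0,0,0,0,0,50],
  [0,0,0,0,0,0,50],
])

```text
t: 32.55
tcp_pos: [0.3255, -0.2492, 0.3634]
tool_rot: [-2.8, 0.002, -1.571]
wrist_force: [-0.9, 0.0, 0.6]
grip_width: 0.497
gripper_force: 0.0
```

```bash
python3 - <<'E'
from h import *
z=np.array([.338,0,-.941]);tcp=np.array([.3596,-.2495,.270])
need(tcp,[0,-1,0],z)
cap('wrist','w6')
E
```

```text
q [-0.905 -0.546  2.168  0.277  1.315  2.195] turn units (first) [ 0.02  0.02 -0.01] then shift units [ 0.01 -0.02  4.97]
```

View pics/w6.png

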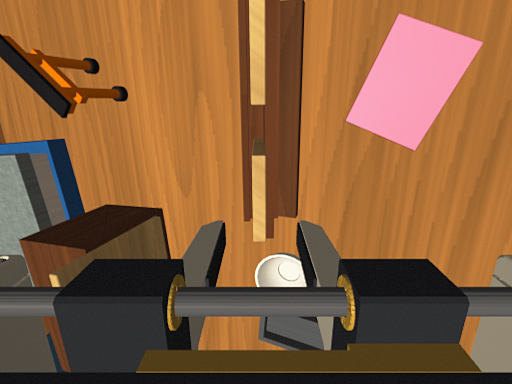

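The plaque's top edge (column 259) sits midway between the fingers (columns 222 and 297), so I can go down.

>>> jog_arm([
  [0,0,0.8,0,0,0,50],
  [0,0,0.8,0,0,0,50],
  [0,0,0.8,0,0,0,50],
  [0,0,0.8,0,0,0,50],
  [0,0,0.8,0,0,0,50],
  [0,0,0.5,0,0,0,50],
  [0,0,0.4,0,0,0,50],
  [0,0,0,0,0,0,50],
  [0,0,0,0,0,0,50],
  [0,0,0,0,0,0,0],
  [0,0,0,0,0,0,0],
  [0,0,0,0,0,0,0],
  [0,0,0,0,0,0,0],
  [0,0,0,0,0,0,0],
  [0,0,0,0,0,0,0],
  [0,0,0,0,0,0,0],
  [0,0,0,0,0,0,0],
  [0,0,0,0,0,0,0],
], newtons=20)

```text
t: 34.1
tcp_pos: [0.3591, -0.2499, 0.2723]
tool_rot: [-2.797, 0.001, -1.574]
wrist_force: [4.9, 0.1, -0.6]
grip_width: 0.125
gripper_force: 20.0
```

```bash
python3 - <<'E'
from h import *
print(ctrl.state())
E
```

```text
{'t': 34.1, 'q': array([-0.83663826, -0.36877689,  2.21541784,  0.28880477,  1.07635486,
        2.19838277]), 'dq': array([-6.60924864e-04,  5.17888048e-05, -1.07729893e-03, -3.04551445e-04,
       -9.55724201e-04, -1.76113692e-04]), 'joint_torque': array([ -1.59742713, -28.41453731, -45.9870851 ,   0.19854947,
        -0.36749748,   0.11368083]), 'tcp_pos': array([ 0.35906133, -0.24985409,  0.27229887]), 'tool_rot': array([-2.79674263e+00,  6.84139013e-04, -1.57391304e+00]), 'wrist_force': array([ 4.88834146,  0.07900299, -0.62977093]), 'moment': array([ 0.13197035, -0.9377869 ,  0.25231857]), 'gripper_force': 19.96171474456787, 'grip_width': 0.12542328863061433}
```

>>> jog_arm([
  [0,0,-0.4,0,0,0,0],
  [0,0,-0.7,0,0,0,0],
  [0,0,-0.9,0,0,0,0],
  [0,0,-1,0,0,0,0],
  [0,0,-1,0,0,0,0],
  [0,0,-1,0,0,0,0],
  [0,0,-1,0,0,0,0],
  [0,0,0,0,0,0,0],
  [0,0,0,0,0,-0.9,0],
  [0,0,0,0,0,-0.9,0],
  [0,0,0,0,0,-0.9,0],
  [0,0,0,0,0,-0.9,0],
  [0,0,0,0,0,-0.9,0],
  [0,0,0,0,0,-0.9,0],
  [0,0,0,0,0,-0.9,0],
  [0,0,0,0,0,-0.9,0],
  [0,0,0,0,0,-0.9,0],
  [0,0,0,0,0,-0.9,0],
  [0,0,0,0,0,-0.9,0],
  [0,0,0,0,0,-0.9,0],
])

```text
t: 35.77
tcp_pos: [0.3182, -0.2496, 0.3832]
tool_rot: [-3.045, -0.328, -0.289]
wrist_force: [0.5, -0.3, -0.5]
grip_width: 0.128
gripper_force: 20.0
```

>>> jog_arm([
  [0,0,0,0,0,-0.9,0],
  [0,0,0,0,0,-0.9,0],
  [0,0,0,0,0,-0.9,0],
  [0,0,0,0,0,-0.9,0],
  [0,0,0,0,0,-0.9,0],
  [0,0,0,0,0,-0.9,0],
  [0,0,0,0,0,-0.9,0],
  [0,0,0,0,0,-0.9,0],
  [0,0,0,0,0,-0.9,0],
  [0,0,0,0,0,-0.9,0],
  [0,0,0,0,0,-0.9,0],
  [0,0,0,0,0,-0.9,0],
  [0,0,0,0,0,-0.9,0],
  [0,0,0,0,0,-0.9,0],
  [0,0,0,0,0,-0.9,0],
  [0,0,0,0,0,-0.9,0],
  [0,0,0,0,0,-0.9,0],
  [0,0,0,0,0,0,0],
  [0,0,0,0,0,0,0],
])

```text
t: 37.35
tcp_pos: [0.3182, -0.2496, 0.3836]
tool_rot: [2.8, -0.007, 1.556]
wrist_force: [0.1, -0.2, -0.6]
grip_width: 0.126
gripper_force: 20.0
```

```bash
python3 - <<'E'
from h import *
z=np.array([.338,0,-.941]);n=np.array([.941,0,.338]);tcp=np.array([.3591,-.2495,.2723])
print(ctrl.state()['tcp_pos'],ctrl.state()['gripper_force'])
need(tcp+.002*n,[0,1,0],z)
c=cap('scene');cv2.imwrite('pics/s7.png',cv2.resize(c['img'][120:300,40:260,::-1],None,fx=2.5,fy=2.5))
# plaque pose check: front face lean & edges while held
W=cloud(c);b=(abs(W[...,1]+.25)<.05)&(abs(W[...,0]-.39)<.05)&(W[...,2]>.12)&(W[...,2]<.20);Q=W[b]
for lo in(.145,.16,.175):
    q=Q[abs(Q[:,2]-lo)<.006];print(lo,len(q),q[:,1].min(),q[:,1].max(),np.median(q[:,0]))
print(Q[:,2].min())
E
```

```text
[ 0.31818614 -0.24963721  0.38364772] 19.997777044773102
q [-0.921 -0.574  2.15   0.277  1.363 -0.935] turn units (first) [-0.02 -0.01 -0.14] then shift units [0.01 0.14 5.93]
0.145 100 -0.2920300390359616 -0.21189000054767088 0.4076412177651554
0.16 121 -0.29304572024892767 -0.21276996084044958 0.40361233835340865
0.175 121 -0.29242203803968897 -0.2131924972090583 0.3978184694352156
0.13805464189195565
```

View pics/s7.png

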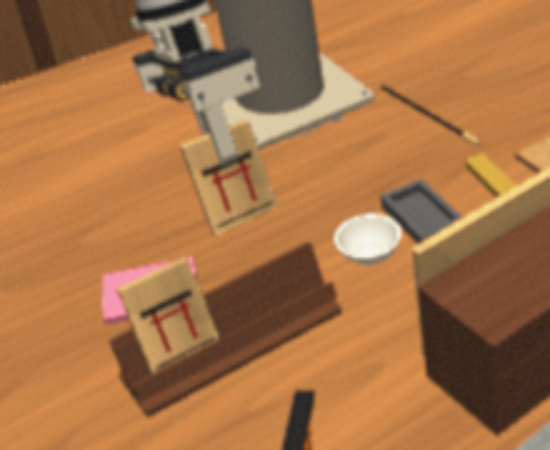

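The held plaque now shows its painted face (crop pixel (230,180)) and hangs straight. I'll insert it slowly.

>>> jog_arm([
  [0,0,0,-0.02,0,-0.14,0],
  [0,0.14,0.6,0,0,0,0],
  [0,0,0.8,0,0,0,0],
  [0,0,0.8,0,0,0,0],
  [0,0,0.8,0,0,0,0],
  [0,0,0.5,0,0,0,0],
  [0,0,0.4,0,0,0,0],
  [0,0,0.3,0,0,0,0],
  [0,0,0.3,0,0,0,0],
  [0,0,0.3,0,0,0,0],
  [0,0,0.3,0,0,0,0],
  [0,0,0.3,0,0,0,0],
  [0,0,0.3,0,0,0,0],
  [0,0,0,0,0,0,0],
])

```text
t: 38.57
tcp_pos: [0.3594, -0.2495, 0.2772]
tool_rot: [2.797, -0.0, 1.575]
wrist_force: [0.3, 0.2, -0.3]
grip_width: 0.128
gripper_force: 20.0
```

>>> jog_arm([
  [0,0,0.12,0,0,0,0],
  [0,0,0,0,0,0,0],
  [0,0,0,0,0,0,0],
])

```text
t: 38.82
tcp_pos: [0.3603, -0.2498, 0.2763]
tool_rot: [2.796, 0.001, 1.575]
wrist_force: [0.1, -0.2, -1.1]
grip_width: 0.127
gripper_force: 20.0
```

```bash
python3 - <<'E'
from h import *
z=np.array([.338,0,-.941]);n=np.array([.941,0,.338]);tcp=np.array([.3591,-.2495,.2723])
need(tcp+.002*n,[0,1,0],z)
E
```

```text
q [-0.835 -0.371  2.21   0.288  1.084 -0.946] turn units (first) [ 0.01 -0.    0.03] then shift units [ 0.01 -0.03  0.17]
```

>>> jog_arm([
  [0,0,0.07,0,0,0,0],
  [0,0,0.07,0,0,0,0],
  [0,0,0,0,0,0,0],
])

```text
t: 39.07
tcp_pos: [0.3612, -0.2497, 0.2734]
tool_rot: [2.796, 0.001, 1.575]
wrist_force: [-0.1, -0.4, -0.3]
grip_width: 0.129
gripper_force: 20.0
```

>>> jog_arm([
  [0,0,0.05,0,0,0,0],
  [0,0,0.05,0,0,0,0],
  [0,0,0,0,0,0,0],
])

```text
t: 39.32
tcp_pos: [0.3619, -0.2502, 0.2729]
tool_rot: [2.796, 0.002, 1.575]
wrist_force: [-9.1, 2.9, 12.6]
grip_width: 0.131
gripper_force: 20.0
```

>>> jog_arm([
  [0,0,0,0,0,0,22],
  [0,0,0,0,0,0,22],
  [0,0,0,0,0,0,30],
  [0,0,0,0,0,0,45],
  [0,0,0,0,0,0,45],
  [0,0,0,0,0,0,45],
  [0,0,-0.5,0,0,0,45],
  [0,0,-0.8,0,0,0,45],
  [0,0,-1,0,0,0,45],
  [0,0,-1,0,0,0,45],
  [0,0,-1,0,0,0,45],
  [0,0,-1,0,0,0,45],
  [0,0,0,0,0,0,45],
  [0,0,0,0,0,0,45],
])

```text
t: 40.48
tcp_pos: [0.326, -0.2501, 0.373]
tool_rot: [2.794, 0.004, 1.574]
wrist_force: [0.1, -0.8, -0.4]
grip_width: 0.451
gripper_force: 0.0
```

```bash
python3 - <<'E'
from h import *
c=cap('scene');cv2.imwrite('pics/s8.png',cv2.resize(c['img'][130:310,40:310,::-1],None,fx=2.5,fy=2.5))
W=cloud(c)
for a,b in((-.287,-.215),(-.404,-.333)):
    m=(W[...,1]>a)&(W[...,1]<b)&(abs(W[...,0]-.42)<.04)&(W[...,2]>.06)&(W[...,2]<.125);Q=W[m]
    k=np.linalg.lstsq(np.c_[Q[:,1:],np.ones(len(Q))],Q[:,0],rcond=None)[0];print(k.round(4),len(Q),'x at z.1',k@[(a+b)/2,.1,1])
    m=(W[...,1]>a)&(W[...,1]<b)&(abs(W[...,0]-.42)<.04)&(W[...,2]<.17);print('top',W[m][:,2].max())
E
```

```text
[-0.0034 -0.4135  0.4662] 566 x at z.1 0.42564662191320546
top 0.13402198505462307
[-0.0032 -0.3588  0.4622] 626 x at z.1 0.4275411938718449
top 0.13414600858436054
```

View pics/s8.png

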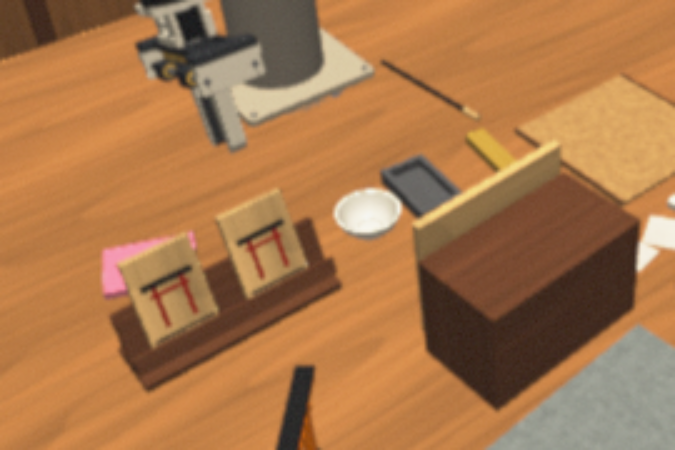

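Both plaques stand in the groove with their painted faces out (crop pixels (170,290) and (265,245)), and the bin is shut. I'm handing the job in.

```bash
python3 -c "
from station import ctrl
print(ctrl.sign_off())"
```

```text
the job is handed in; nothing more can be done
None
```

The job is handed in: all three charms are in the bin, the bin is clicked home, and both plaques stand in the groove with their painted faces to the customers, as checked in the camera images; the sign-off returned no verdict.

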